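Index the notched sample carousel

ROBOT

A 6-joint arm with a two-finger parallel gripper is mounted at the origin on the work surface. World frame = base frame: x ahead of the robot, y to its left, z up, the work surface at z = 0. Lengths are in mm, angles in degrees, forces in N, time in s.
With the tool pointing down it reaches from about 375 to 925 mm from the base axis. Payload 5.7 kg.
Tool frame: the origin (TCP) lies between the finger pads; the fingertips stand arm.tcp_to_tips ahead of it and the grasp point (between the pads) is the TCP (arm.tcp_to_tips is the distance from the TCP to the fingertips, in mm); y points along the fingers, x is the direction in which the jaws open and shut, and the axes are right-handed (so a half turn about y gives the same grasp; the last joint's range is limited). The gripper opens to 85 mm and grips with 20 to 120 N. Pads are 22 mm wide; open, the fingers measure 114 mm over their backs; the gripper's body (76 mm by 85 mm) begins 54 mm behind the grasp point. The pads swing forward as they close: fully open they stand 13 mm farther back than shut.
Start: joints at [69.723, 20.558, 86.54, -0, 72.909, -6.595], TCP at [141.916, 582.942, 217.767] pointing down, gripper open.
Joint ranges: [-170.27, 170.27], [-57.76, 135], [12.27, 136.19], [-55.21, 235.2], [11.17, 155.16], [-170.74, 170.74]. Speed limits (degrees/s): [136.94, 136.94, 180, 180, 180, 180].

INTERFACE

Orientations are given as a 3x3 rotation matrix whose columns are the frame's x, y, z axes.
In Python, from bench import arm gives the robot as it stands. The module is installed in compiled form; this text tells all that it offers.
- The arm moves only by the tool apply_moves, never from a script. Its argument "deltas" is text: rows parted by semicolons, each of 5 numbers parted by spaces: the shift along the tool's x, y, z in mm, then the turn about the tool's y in degrees, then the closure in counts, from 0 (fully open) to 255 (shut). A call has 1 to 10 rows; each row is the pose to reach, as a shift and turn from the pose commanded when the call began, along the tool's axes at that moment; what a row does not reach only later rows make up. A row lasts 1/10 s, in which the tool goes at most 50 mm and 8.59 degrees, less where a joint would pass 70% of its speed; a pose out of reach is approached as far as the arm can. A call with a gripper value outside its range is refused whole. The fingers move at their own pace and stop on an object; "force" is the grip in N (left out, the last holds). Time passes only in rows, so rows that repeat a pose let the fingers close. It gives the time, the measured TCP pose, the force and the opening at its end, in the units of the state.
- arm.sense(): the state, without advancing time (a new reading comes with each control period).
- arm.get_image(name): name is "side" or "top" or "wrist"; returns the picture (400x640x3 uint8, red, green, blue); there is no depth.
- arm.camera_info(name): a dict with "fx", "fy", "cx", "cy" (pixels), "k1" (the pictures are not rectified: a ray, as slopes to the right and down, at radius r is drawn at 1 + k1 r^2 times it, then the intrinsics apply), "R" (3x3) and "t" (3): a world point X has camera coordinates R X + t; the wrist camera has in their place "T_tool_cam" (4x4, takes a point from camera to tool coordinates, whose origin is the TCP and whose axes are the tool frame's). Camera axes: x right, y down, z forward; pixel columns grow to the right and rows downward; lengths in mm; the calibration is good to about 2 mm. A picture is of the moment at which its call begins: read the wrist's pose just before it. camera_info takes no time and is no camera call.
- arm.finish_job(): hands the job in, once; it reports no verdict.
The state is a dict: "time": time; "q": joint angles; "qd": joint speeds; "tau": joint torques, N m; "ee_pos": TCP position; "orientation": TCP orientation; "contact_force": force on the tool from outside, world axes, zero at the start; "ft_torque": the same for the moment, N m; "width": finger opening in mm.
Only numpy, scipy, OpenCV 4.12 (cv2) and the standard library are available. Lean on these libraries where they do the work, as an engineer would, in place of code of your own. Each camera call takes 0.05 s, during which the arm holds its last target. There are 200 camera calls.

TASK

Two round sample carousels stand on the haematology bench. Turn the one with a square notch cut into its rim until the notch faces the pointer on its own base, ready for loading, and let go. Leave the other carousel, which has a straight flat instead of a notch, turned as it is.

Things in the scene. Friction and masses are not known exactly. Their poses are not given: they have to be found in the camera images.
- carousel: notched carousel's white disc, 200 mm diameter, 30 mm thick, top 50 mm above the bench; hub cap 8 mm higher. Turns endlessly both ways on a fixed vertical spindle, light friction (2 N at the rim), stays where left. Origin: on the axis at the disc's underside, 20 mm above the bench; x points at the notch, z up. Beneath it a fixed grey round base, 236 mm diameter, top 12 mm above the bench
- carousel_notch (a point): centre of the notch's mouth, on the disc's top, 95 mm from the axis. The notch goes right through the 30 mm thickness, 48 mm wide between two parallel walls, from the rim in to 65 mm from the axis. Closed gripper tips fit in from above and can push on either wall
- carousel_pointer (a point): tip of the black house-shaped pointer (28 mm wide, top 25 mm above the bench) fixed on a tab of the notched carousel's base; the tip lies 112 mm from the axis and points at it. With the notch facing it, it is 17 mm straight out from the notch's mouth centre, in plan
- other_flat (a point): middle of the straight flat (112 mm long) on the rim of the other carousel's disc, at its top, 85 mm from its axis. That carousel is otherwise alike, with its own base and pointer, and turns as easily

How it is judged:
By the outcome, as a careful person would: the job done as asked, in the order asked, and still so for the second after the job is handed in, with the robot touching nothing.
It also fails if it takes over 42 s, if anything falls off the work surface, if the arm or the gripper's body presses on something with over 40 N, if the wrist force passes 120 N, or if a joint passes its speed limit or range.

## Working session

There is one attempt and no reset: what is moved stays moved. The work goes in short steps, Python scripts to look and compute and a tool call to move; the robot and the scene stay as the last step left them, time stands still between calls to the robot, and variables do not carry over. Pictures are saved under pics/ and viewed, about 8 in all and at most 12, crops included, and the job is handed in when it is done.

Besides the shell and the picture viewer there is one more tool, called after "Request:" by a JSON object that holds its "name" and its "arguments", one argument or row to a line. apply_moves: Moves the arm, as the interface text tells. Its arguments: {"type":"object","properties":{"deltas":{"type":"string"},"force":{"type":"number"}},"required":["deltas"]}

```bash
mkdir -p pics; python3 - <<'E'
from bench import arm
import cv2,numpy as np
s=arm.sense();print(s['ee_pos'],s['orientation'],s['time'],s['width'],arm.tcp_to_tips)
for n in("top","side"):
    im=arm.get_image(n);cv2.imwrite(f"pics/{n}0.png",im[:,:,::-1])
    print(n,arm.camera_info(n))
print(arm.camera_info("wrist"))
E
```

```text
[141.67393648 582.28608284 216.94840917] [[ 2.36580114e-01 -6.59582556e-04 -9.71611761e-01]
 [ 9.71610201e-01 -1.75559182e-03  2.36580926e-01]
 [-1.86179831e-03 -9.99998241e-01  2.25519027e-04]] 0.0 85.16471510515005 19.0
top {'fx': 362.8833724126416, 'fy': 362.8833724126416, 'cx': 325.3554796335857, 'cy': 207.90526350643017, 'k1': -0.07178891962362328, 'R': array([[ 0.0242863 , -0.99957091,  0.01637573],
       [-0.9956496 , -0.0256585 , -0.0895741 ],
       [ 0.08995584, -0.01412906, -0.99584553]]), 't': array([ -3.17567288, 568.07463895, 655.8192814 ])}
side {'fx': 508.05918250391704, 'fy': 508.05918250391704, 'cx': 311.974392902413, 'cy': 198.7208388371024, 'k1': -0.06757575239089507, 'R': array([[ 0.97915457, -0.20305882,  0.00484118],
       [-0.09394509, -0.47388006, -0.87556382],
       [ 0.1800851 ,  0.85685752, -0.48307821]]), 't': array([-582.12185444,  133.18226174,  737.73765368])}
{'fx': 357.7941762638406, 'fy': 357.7941762638406, 'cx': 322.47166559258636, 'cy': 204.8795087285103, 'k1': 0.0016342734035481121, 'T_tool_cam': array([[ 9.99999258e-01,  8.22920494e-04,  8.97822357e-04,
         1.77316382e-01],
       [-5.82987606e-04, -3.23803258e-01,  9.46124257e-01,
        -1.56314666e+02],
       [ 1.06930285e-03, -9.46124079e-01, -3.23802538e-01,
         8.26030734e+01],
       [ 0.00000000e+00,  0.00000000e+00,  0.00000000e+00,
         1.00000000e+00]])}
```

View pics/top0.png

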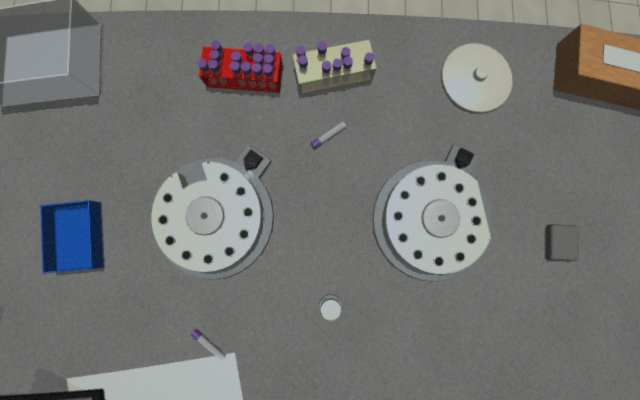

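View pics/side0.png

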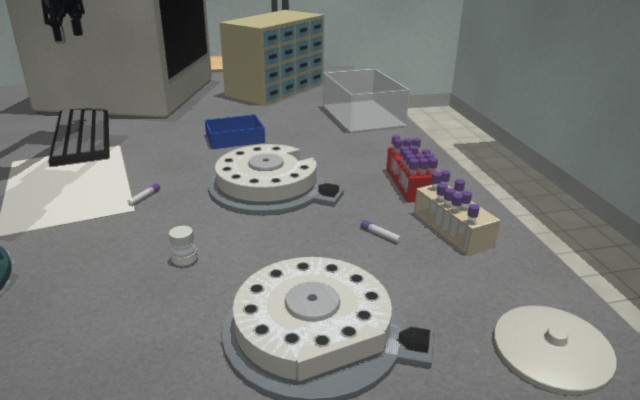

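The notched carousel is the left one in the top view: hub about (204,215), notch about (192,172), pointer about (253,160). The other one is at about (441,218), with its flat on the right.

```bash
cat > h.py <<'E'
import numpy as np,cv2
from bench import arm
def ray(n,px,z,T=None):
    c=arm.camera_info(n);K=np.array([[c['fx'],0,c['cx']],[0,c['fy'],c['cy']],[0,0,1]])
    p=cv2.undistortPoints(np.float64(px).reshape(-1,1,2),K,np.array([c['k1'],0,0,0,0.]))[:,0]
    d=np.c_[p,np.ones(len(p))]
    if n=="wrist":
        M=T@c['T_tool_cam'];R=M[:3,:3];o=M[:3,3];d=d@R.T
    else:
        o=-c['R'].T@c['t'];d=d@c['R']
    return o+d*((z-o[2])/d[:,2])[:,None]
def tool(s):
    T=np.eye(4);T[:3,:3]=s['orientation'];T[:3,3]=s['ee_pos'];return T
E
python3 - <<'E'
from h import *
im=cv2.imread("pics/top0.png")
b=im[130:290,140:290]
cv2.imwrite("pics/c0.png",cv2.resize(b,None,fx=5,fy=3.75*4/3*.75 if 0 else 5,interpolation=cv2.INTER_CUBIC)[:600])
for z,p in((50,(204,215)),(50,(192,172)),(25,(253,162))):print(ray("top",[p],z))
# white disc: rim circle
m=(im.min(2)>150).astype(np.uint8);n,l,st,ce=cv2.connectedComponentsWithStats(m)
for i in range(1,n):
    if st[i,4]>3000:print(st[i],ce[i])
i=max((i for i in range(1,n) if 140<ce[i][0]<280 and 150<ce[i][1]<280),key=lambda i:st[i,4])
c=cv2.findContours((l==i).astype(np.uint8),cv2.RETR_EXTERNAL,cv2.CHAIN_APPROX_NONE)[0][0][:,0]
h=cv2.convexHull(c)[:,0]
P=ray("top",h,50)[:,:2];cc,r=cv2.minEnclosingCircle(P.astype(np.float32));print(cc,r)
W=ray("top",c,50)[:,:2]-cc;rr=np.hypot(*W.T);an=np.degrees(np.arctan2(W[:,1],W[:,0]))
k=rr<90;print([(round(float(a)),round(float(q))) for a,q in zip(an[k],rr[k])])
E
```

```text
[[547.20039453 230.87022461  50.        ]]
[[625.57849193 257.59603276  50.        ]]
[[652.12030687 150.76335177  25.        ]]
[ 443   44   69   67 3540] [476.88418079  77.10282486]
[ 152  162  108  110 7812] [206.21786994 218.05926779]
[ 387  165  104  109 7618] [437.65108952 219.03531111]
[  67  353  176   47 5443] [169.71780268 380.89123645]
(548.7339477539062, 227.62667846679688) 102.82415771484375
[(7, 89), (7, 87), (7, 85), (6, 83), (6, 81), (6, 80), (4, 78), (4, 76), (3, 74), (3, 72), (3, 70), (3, 68), (1, 66), (1, 65), (3, 63), (5, 61), (6, 61), (8, 61), (10, 61), (11, 62), (13, 62), (15, 63), (17, 61), (18, 62), (20, 62), (22, 61), (24, 62), (25, 63), (28, 62), (29, 62), (31, 62), (33, 63), (35, 62), (38, 62), (39, 63), (41, 62), (44, 62), (45, 63), (46, 65), (46, 67), (45, 69), (45, 71), (44, 73), (43, 74), (43, 77), (43, 78), (42, 80), (42, 83), (41, 84), (40, 85), (40, 87), (40, 90)]
```

View pics/c0.png

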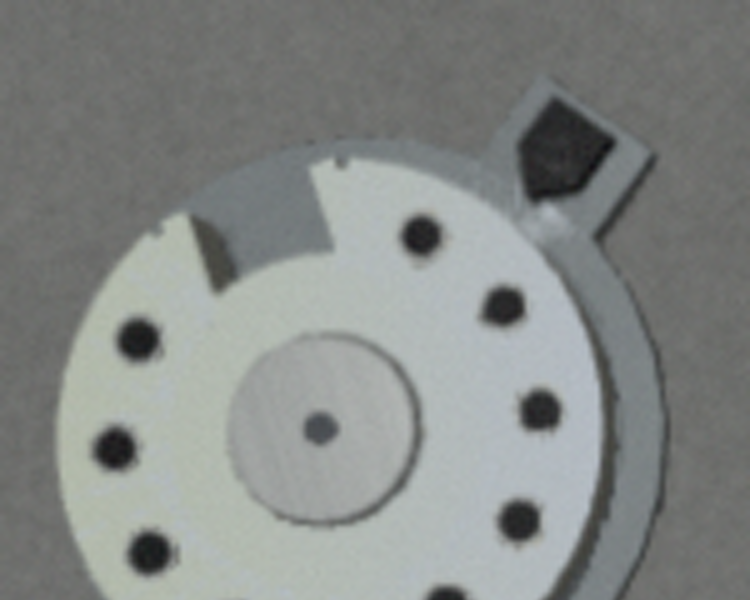

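```bash
python3 - <<'E'
from h import *
im=cv2.imread("pics/top0.png")
m=(im.min(2)>150).astype(np.uint8);n,l,st,ce=cv2.connectedComponentsWithStats(m)
i=max((i for i in range(1,n) if 140<ce[i][0]<280 and 150<ce[i][1]<280),key=lambda i:st[i,4])
c=cv2.findContours((l==i).astype(np.uint8),cv2.RETR_EXTERNAL,cv2.CHAIN_APPROX_NONE)[0][0][:,0]
W=ray("top",c,50)[:,:2];h=W[np.hypot(*(W-[548,229]).T)>96]
A=np.c_[2*h,np.ones(len(h))]
g=np.linalg.lstsq(A,(h**2).sum(1),rcond=None)[0];C=g[:2];print("C",C,np.sqrt(g[2]+C@C))
hub=ray("top",[(204,215.7)],58)[0,:2];print("hub",hub)
tip=ray("top",[(246.8,170)],25)[0,:2]-C;print("tip",np.hypot(*tip),np.degrees(np.arctan2(tip[1],tip[0])))
bk=(im.max(2)<60).astype(np.uint8);bk[:,:240]=0;bk[:,272:]=0;bk[:145]=0;bk[175:]=0
pc=max(cv2.findContours(bk,0,1)[0],key=cv2.contourArea);M=cv2.moments(pc)
q=ray("top",[(M['m10']/M['m00'],M['m01']/M['m00'])],25)[0,:2]-C;print("pointer centroid",np.hypot(*q),np.degrees(np.arctan2(q[1],q[0])))
V=W-C;a=np.degrees(np.arctan2(V[:,1],V[:,0]));r=np.hypot(*V.T);k=(r<94)&(r>68)
for sel in(k&(a>23),k&(a<23)):
    p=V[sel];d=cv2.fitLine(p.astype(np.float32),cv2.DIST_HUBER,0,.01,.01).ravel();print("wall dir",np.degrees(np.arctan2(d[1],d[0])),p.mean(0))
s=arm.sense();R=s['orientation'];p=s['ee_pos']
t=np.radians(23.5);g=np.r_[C+84*np.array([np.cos(t),np.sin(t)]),120]
print("goal",g,"delta tool",R.T@(g-p))
E
```

```text
C [546.4564331  228.85768691] 99.00825415579673
hub [545.45086936 228.23215174]
tip 112.15118712841836 -36.68316794341975
pointer centroid 133.11009008191144 -34.82028558422069
wall dir 20.373995 [61.89180397 52.2698307 ]
wall dir 22.66909 [80.57924472  5.46056093]
goal [623.48947935 262.3526087  120.        ] delta tool [-196.81352455   97.22112877 -543.84264679]
```

Request:
{"name": "apply_moves", "arguments": {
  "deltas": "-16 0 -44 -4 255;-32 0 -88 -8 255;-48 0 -132 -12 255;-65 5 -176 -16 255;-81 10 -220 -20 255;-97 15 -264 -24 255;-113 20 -308 -28 255;-129 25 -352 -32 255;-145 30 -396 -36 255;-161 35 -440 -36 255",
  "force": 30
}}

```text
time: 1.1
ee_pos: [532.5, 321.0, 182.2]
orientation: [[-0.381, -0.001, -0.924], [0.924, -0.0, -0.381], [0.0, -1.0, 0.001]]
contact_force: [-0.1, 1.3, 0.9]
width: -0.2
```

Request:
{"name": "apply_moves", "arguments": {
  "deltas": "-35 15 -22 0 255;-70 30 -44 0 255;-91 52 -60 0 255;-91 52 -60 0 255;-91 52 -60 0 255"
}}

```text
time: 1.6
ee_pos: [620.7, 260.4, 129.5]
orientation: [[-0.378, -0.003, -0.926], [0.926, -0.001, -0.378], [0.001, -1.0, 0.003]]
contact_force: [-0.6, 0.8, 0.1]
width: -0.3
```

```bash
python3 - <<'E'
from h import *
s=arm.sense();print(s['ee_pos'],s['time'])
im=arm.get_image("wrist")[:,:,::-1];cv2.imwrite("pics/w1.png",im);np.save("T1.npy",tool(s))
E
```

```text
[620.65361803 260.4155904  129.53751946] 1.6
```

View pics/w1.png

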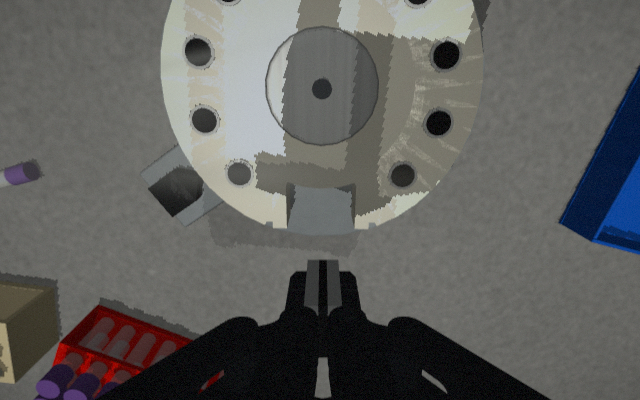

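The wrist view is centred: hub hole at (321,89), notch walls at columns of about 287 and 355, pointer tip near (203,184). It agrees with the top view. Quick check by rays:

```bash
python3 - <<'E'
from h import *
T=np.load("T1.npy")
C=ray("wrist",[(321.5,89)],58,T)[0,:2];print(C)
L,Rr=ray("wrist",[(287,206),(355,206)],50,T)[:,:2];print(np.linalg.norm(L-Rr))
an=lambda v:(np.hypot(*v),np.degrees(np.arctan2(v[1],v[0])))
print(an((L+Rr)/2-C),an(ray("wrist",[(203,184)],25,T)[0,:2]-C))
E
```

```text
[547.82151156 229.77884162]
47.431998627208024
(np.float64(77.75017423336291), np.float64(21.985210210543464)) (np.float64(112.93526662336545), np.float64(-30.213962582296723))
```

Request:
{"name": "apply_moves", "arguments": {
  "deltas": "0 30 0 0 255;0 55 0 0 255;0 70 0 0 255;0 78 0 0 255;0 80 0 0 255;0 80 0 0 255;-4 80 0 0 255;-7 80 0 0 255;-8 80 0 0 255;-8 80 0 0 255"
}}

```text
time: 2.65
ee_pos: [624.8, 253.3, 51.2]
orientation: [[-0.379, 0.001, -0.925], [0.925, 0.0, -0.379], [-0.0, -1.0, -0.001]]
contact_force: [0.4, 0.9, -0.4]
width: 0.3
```

Request:
{"name": "apply_moves", "arguments": {
  "deltas": "-5.6 0 0.8 4 255;-11 0 1.9 8 255;-16.5 0 3.4 12 255;-21.7 0 5.3 16 255;-26.9 0 7.6 20 255;-33.1 0 10.9 25 255;-38.9 0 14.7 30 255;-44.4 0 19.1 35 255;-49.6 0 23.9 40 255;-52 0 26.4 42.5 255"
}}

```text
time: 3.65
ee_pos: [619.6, 194.9, 50.8]
orientation: [[0.348, -0.0, -0.937], [0.937, -0.0, 0.348], [-0.0, -1.0, 0.0]]
contact_force: [-0.1, 0.7, -0.5]
width: -0.3
```

```bash
python3 - <<'E'
from h import *
s=arm.sense();np.save("T2.npy",tool(s));print(s['time'],s['contact_force'])
a=arm.get_image("wrist")[:,:,::-1];b=arm.get_image("top")[:,:,::-1]
cv2.imwrite("pics/w2.png",a);cv2.imwrite("pics/t2.png",b)
cv2.imwrite("pics/w2v.png",a)
E
```

```text
3.65 [-0.07000307  0.65836633 -0.47925485]
```

View pics/w2.png

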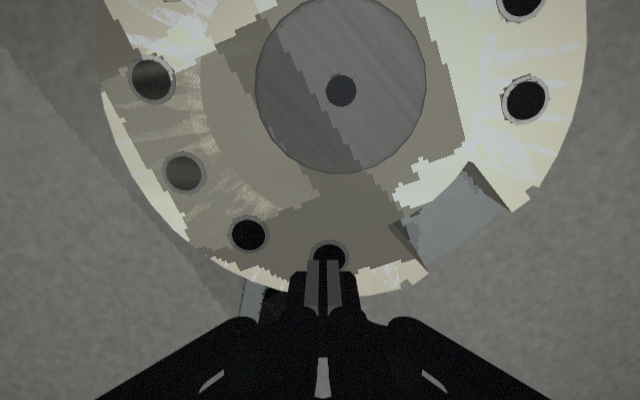

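Unexpected: in the wrist view the notch is at about (460,225), some 40° off the fingers. The disc barely followed. Checking height and geometry from the side.

```bash
python3 - <<'E'
from h import *
print(arm.tcp_to_tips,arm.sense()['ee_pos'])
c=arm.camera_info("wrist");K=np.array([[c['fx'],0,c['cx']],[0,c['fy'],c['cy']],[0,0,1]])
M=np.linalg.inv(c['T_tool_cam'])
for p in([0,0,0],[0,19,0],[0,19,11],[0,19,-11]):
    q=K@(M@np.r_[p,1])[:3];print(p,q[:2]/q[2])
s=arm.get_image("side")[:,:,::-1];cv2.imwrite("pics/s2.png",s)
t=cv2.imread("pics/t2.png")
cv2.imwrite("pics/st2.png",np.vstack([cv2.resize(s[60:240,170:390],(660,540))[240-240:300],cv2.resize(t[130:280,130:310],(360,300),interpolation=2).repeat(1,0) if 0 else cv2.copyMakeBorder(cv2.resize(t[130:280,130:310],(360,300)),0,0,0,300,0)]))
E
```

```text
19.0 [619.554182   195.01533415  50.85620919]
[0, 0, 0] [321.5505238  261.36917135]
[0, 19, 0] [321.61454854 244.67180459]
[0, 19, 11] [321.62067568 225.72518221]
[0, 19, -11] [321.60864384 262.93059567]
```

View pics/st2.png

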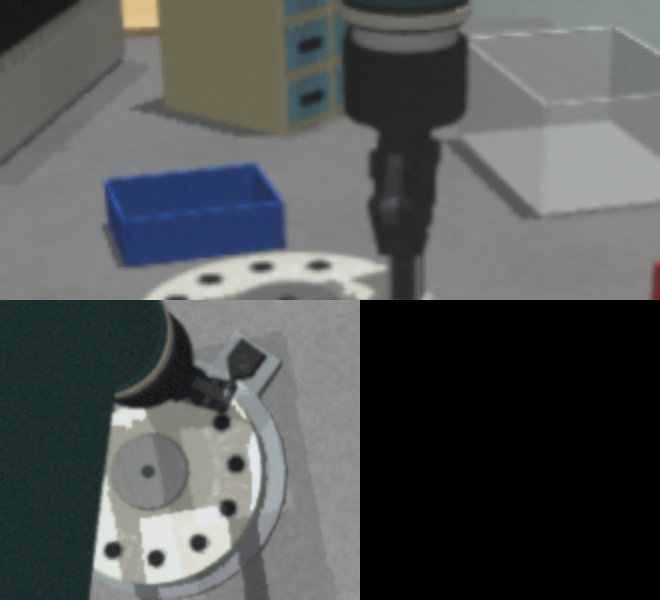

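```bash
python3 - <<'E'
from h import *
T=np.load("T2.npy")
C=ray("wrist",[(341,90)],58,T)[0,:2]
A=ray("wrist",[(427,272),(512,211),(390,226),(468,163)],50,T)[:,:2]
an=lambda v:(np.hypot(*v),np.degrees(np.arctan2(v[1],v[0])))
print(C,[np.round(an(a-C),1) for a in A],np.linalg.norm(A[0]-A[1]),np.linalg.norm(A[2]-A[3]))
print(np.round(T,2))
# predicted tip in side view
c=arm.camera_info("side")
for y in(0,19):
    X=(T@[0,y,0,1])[:3];q=c['R']@X+c['t'];print(y,q[0]/q[2]*c['fx']+c['cx'],q[1]/q[2]*c['fy']+c['cy'])
s=cv2.imread("pics/s2.png");cv2.imwrite("pics/s2c.png",cv2.resize(s[110:230,200:360],(800,600),interpolation=2))
E
```

```text
[547.45188116 229.93257774] [array([96.9,  7. ]), array([97.4, 36. ]), array([66.3,  1.5]), array([65.5, 41.2])] 48.75069449596716 44.78827628260494
[[ 3.5000e-01 -0.0000e+00 -9.4000e-01  6.1956e+02]
 [ 9.4000e-01 -0.0000e+00  3.5000e-01  1.9491e+02]
 [-0.0000e+00 -1.0000e+00  0.0000e+00  5.0850e+01]
 [ 0.0000e+00  0.0000e+00  0.0000e+00  1.0000e+00]]
0 304.38835077759495 167.00775085721676
19 304.4090346579684 175.74372464895725
```

View pics/s2c.png

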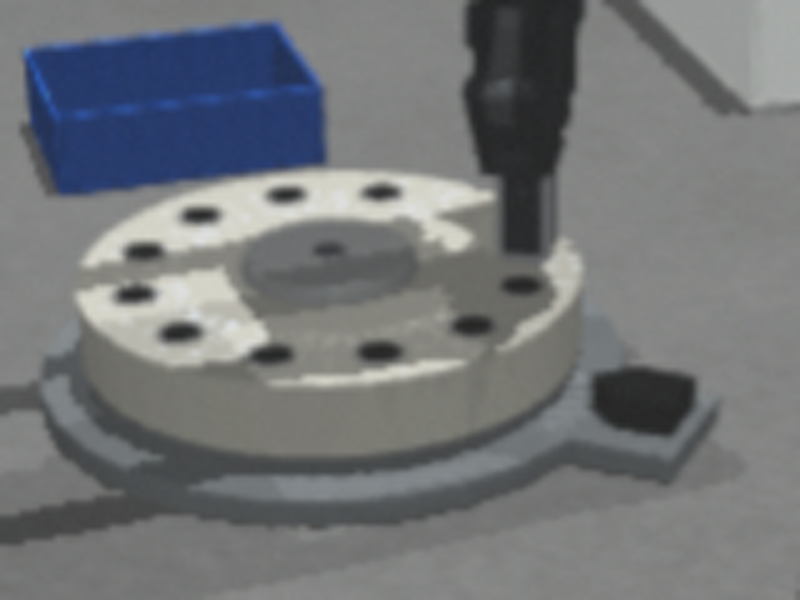

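Fingertips appear at about (305,160) in the side view, where the stated geometry predicts row 176. The wrist view shows the same mismatch. So the real tips end about 15 mm behind the TCP (z≈65), not 19 mm ahead of it, and they passed above the disc. The notch is still at 21.5°. I'll go back over it, then go about 35 mm lower while watching the force.

Request:
{"name": "apply_moves", "arguments": {
  "deltas": "14 0 1 -8.4 255;28 0 3.5 -16.8 255;41 0 8 -25 255;53 0 13.5 -33.5 255;62 0 19 -42 255;62 0 19 -42 255;62 10 19 -42 255;62 18 19 -42 255;62 18 19 -42 255"
}}

```text
time: 4.7
ee_pos: [622.0, 259.2, 30.8]
orientation: [[-0.37, -0.003, -0.929], [0.929, -0.001, -0.37], [0.0, -1.0, 0.004]]
contact_force: [0.0, -0.6, -0.8]
width: 0.1
```

```bash
python3 - <<'E'
from h import *
s=arm.sense();np.save("T3.npy",tool(s));print(s['time'],s['contact_force'],s['ee_pos'])
a=arm.get_image("wrist")[:,:,::-1];b=arm.get_image("side")[:,:,::-1]
cv2.imwrite("pics/m3.png",np.hstack([a[0:400,120:520],cv2.resize(b[110:230,210:330],(400,400),interpolation=2)]))
cv2.imwrite("pics/w3.png",a)
E
```

```text
4.7 [ 0.03543266 -0.62905452 -0.75509523] [621.95427374 259.16469116  30.78456405]
```

View pics/m3.png

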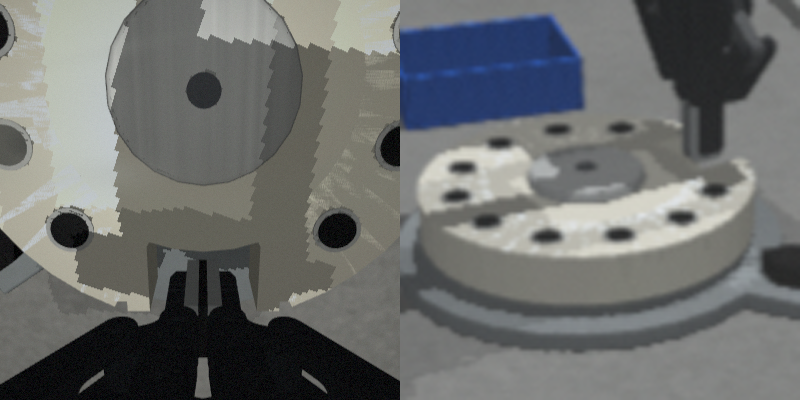

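Fingers are centred over the notch, with tips just above the disc top and no force. Lowering the rest.

Request:
{"name": "apply_moves", "arguments": {
  "deltas": "0 4 0 0 255;0 8 0 0 255;0 12 0 0 255;0 15 0 0 255;0 15 0 0 255"
}}

```text
time: 5.3
ee_pos: [622.9, 260.1, 17.1]
orientation: [[-0.372, -0.001, -0.928], [0.928, -0.0, -0.372], [0.0, -1.0, 0.001]]
contact_force: [0.7, 0.1, -0.0]
width: 0.1
```

Request:
{"name": "apply_moves", "arguments": {
  "deltas": "-4 0 0 0 255;-8 0 0 0 255;-15 0 1 5 255;-21.9 0 2.6 10 255;-28.7 0 4.8 15 255;-35.2 0 7.6 20 255;-41.5 0 11 25 255;-47.4 0 14.9 30 255;-53 0 19.2 35 255;-58.2 0 24.1 40 255"
}}

```text
time: 6.3
ee_pos: [623.5, 197.1, 18.1]
orientation: [[0.316, 0.002, -0.949], [0.949, 0.001, 0.316], [0.001, -1.0, -0.001]]
contact_force: [1.0, 0.8, -1.7]
width: -0.2
```

```bash
python3 - <<'E'
from h import *
s=arm.sense();np.save("T4.npy",tool(s));print(s['time'],s['contact_force'],s['ee_pos'])
a=arm.get_image("wrist")[:,:,::-1];b=arm.get_image("side")[:,:,::-1]
cv2.imwrite("pics/m4.png",np.hstack([a[0:400,120:520],cv2.resize(b[110:230,210:330],(400,400),interpolation=2)]))
cv2.imwrite("pics/w4.png",a)
E
```

```text
6.3 [ 0.97629801  0.80658052 -1.65090323] [623.51751614 197.07959448  18.12971257]
```

View pics/m4.png

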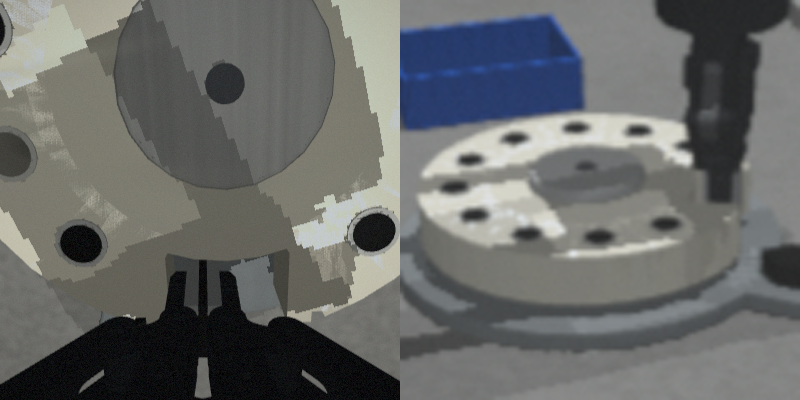

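Request:
{"name": "apply_moves", "arguments": {
  "deltas": "-3.5 0 0.5 2.5 255;-7 0 1 5 255;-10.5 0 1.8 7.5 255;-13.9 0 2.6 10 255;-17 0 3.5 12.5 255;-20 0 4.5 14.5 255;-22 0 5.3 16 255;-22 0 5.3 16 255;-22 0 5.3 16 255;-17 0 3.8 16 255"
}}

```text
time: 7.4
ee_pos: [613.0, 182.0, 17.7]
orientation: [[0.561, -0.001, -0.828], [0.828, -0.001, 0.561], [-0.001, -1.0, 0.001]]
contact_force: [0.3, 0.2, 0.6]
width: -0.1
```

Request:
{"name": "apply_moves", "arguments": {
  "deltas": "0 -25 0 0 255;0 -65 0 0 255;0 -110 -40 0 255;0 -150 -80 0 255;0 -150 -120 0 255;0 -150 -150 0 255;0 -150 -150 0 255"
}}

```text
time: 8.1
ee_pos: [741.9, 94.9, 168.4]
orientation: [[0.564, 0.004, -0.826], [0.826, -0.001, 0.564], [0.001, -1.0, -0.004]]
contact_force: [0.1, -0.2, 0.3]
width: 0.2
```

```bash
python3 - <<'E'
from h import *
s=arm.sense();np.save("T5.npy",tool(s));print(s['time'],s['contact_force'],s['ee_pos'])
a=arm.get_image("wrist")[:,:,::-1];b=arm.get_image("top")[:,:,::-1]
cv2.imwrite("pics/w5.png",a);cv2.imwrite("pics/t5.png",b)
cv2.imwrite("pics/m5.png",np.hstack([a[0:400,100:540],cv2.resize(b[130:290,140:284],(360,400),interpolation=2)]))
E
```

```text
8.1 [ 0.13657278 -0.1918432   0.30181215] [741.867423    94.94103653 168.44717962]
```

View pics/m5.png

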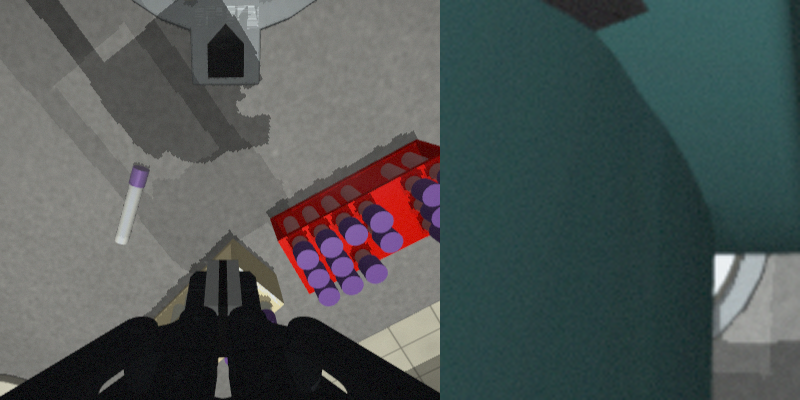

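I moved outward too far, but the pointer is clearly visible: tip at about (326,26) in the full image. Moving back inward so one view holds the hub, notch and pointer.

Request:
{"name": "apply_moves", "arguments": {
  "deltas": "0 0 45 0 255;0 0 90 0 255;0 0 135 0 255;0 0 180 0 255;0 0 190 0 255;0 0 190 0 255"
}}

```text
time: 8.8
ee_pos: [577.3, 206.5, 167.6]
orientation: [[0.559, -0.002, -0.829], [0.829, -0.0, 0.559], [-0.002, -1.0, 0.002]]
contact_force: [0.9, -0.4, 0.1]
width: 0.1
```

```bash
python3 - <<'E'
from h import *
T5=np.load("T5.npy");C=np.array([547.4,229.8])
v=ray("wrist",[(326,26)],25,T5)[0,:2]-C;print("w5 tip",np.hypot(*v),np.degrees(np.arctan2(v[1],v[0])))
s=arm.sense();np.save("T6.npy",tool(s));print(s['time'],s['ee_pos'])
a=arm.get_image("wrist")[:,:,::-1];cv2.imwrite("pics/w6.png",a)
cv2.imwrite("pics/w6c.png",cv2.resize(a[20:290,140:500],(800,600),interpolation=2))
E
```

```text
w5 tip 114.20394134692059 -33.470189057151224
8.8 [577.26696255 206.51152872 167.6168115 ]
```

View pics/w6c.png

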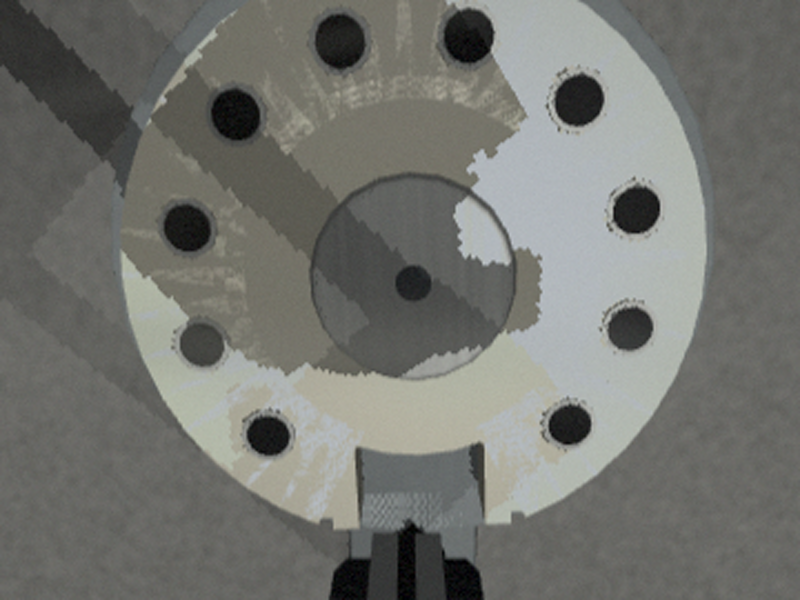

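```bash
python3 - <<'E'
from h import *
T=np.load("T6.npy");f=lambda x,y:(140+x*.45,20+y*.45)
C=ray("wrist",[f(413,283)],58,T)[0,:2];print(C)
an=lambda p,z:(lambda v:np.round((np.hypot(*v),np.degrees(np.arctan2(v[1],v[0]))),1))(p[:2]-C)
g=lambda pts,z:ray("wrist",[f(*p) for p in pts],z,T)
w=g([(357,523),(485,523)],50);print("mouth",an(w.mean(0),50),np.linalg.norm(w[0]-w[1]))
w=g([(357,449),(484,445)],50);print("inner",an(w.mean(0),50))
w=g([(327,520),(518,515)],50);print("ticks",an(w.mean(0),50))
print("tip",an(g([(412,521)],25)[0],25))
# fingers symmetrical? hub hole by threshold; gray-free holes left/right
hs=g([(268,436),(569,425)],50);print("holes mid",an(hs.mean(0),50))
E
```

```text
[548.07795215 229.8043273 ]
mouth [ 93.3 -31.8] 48.94699493223697
inner [ 62.2 -31.1]
ticks [ 91.  -31.4]
tip [105.  -33.8]
holes mid [ 55.6 -31.7]
```

Notch at about -31.6°, pointer at about -34° (the readings give -33.5, -33.8, -34.3 and -34.8). About 2.4° more clockwise is needed, so I'm pushing the same wall again by about 3.5 mm.

Request:
{"name": "apply_moves", "arguments": {
  "deltas": "0 0 -43 0 255;0 40 -43 0 255;0 80 -43 0 255;0 110 -43 0 255;0 130 -43 0 255;0 142 -43 0 255;0 150 -43 0 255;0 150 -43 0 255;0 150 -43 0 255"
}}

```text
time: 9.75
ee_pos: [617.2, 180.6, 18.6]
orientation: [[0.562, 0.002, -0.827], [0.827, 0.0, 0.562], [0.001, -1.0, -0.001]]
contact_force: [-0.1, -0.4, -0.8]
width: -0.6
```

Request:
{"name": "apply_moves", "arguments": {
  "deltas": "-3 0 0 0 255;-6 0 0 0 255;-7.5 0 0 0 255;-8.5 0 0 0 255;-9 0 0 0 255;-9 0 0 0 255;-9 0 0 0 255;-5 0 0 0 255;-1 0 0 0 255;-1 0 0 0 255"
}}

```text
time: 10.75
ee_pos: [615.8, 180.1, 17.5]
orientation: [[0.561, -0.0, -0.827], [0.827, -0.0, 0.561], [-0.0, -1.0, 0.0]]
contact_force: [-1.5, 0.3, -0.3]
width: 0.3
```

Request:
{"name": "apply_moves", "arguments": {
  "deltas": "-1 -25 0 0 255;-1 -65 0 0 255;-1 -105 0 0 255;-1 -145 0 0 255;-1 -150 35 0 255;-1 -150 60 0 255;-1 -150 60 0 255"
}}

```text
time: 11.45
ee_pos: [562.2, 214.0, 168.0]
orientation: [[0.56, -0.002, -0.828], [0.828, 0.0, 0.56], [-0.001, -1.0, 0.002]]
contact_force: [0.9, -1.0, 0.4]
width: -0.3
```

```bash
python3 - <<'E'
from h import *
s=arm.sense();np.save("T7.npy",tool(s));print(s['time'],s['ee_pos'])
a=arm.get_image("wrist")[:,:,::-1];cv2.imwrite("pics/w7.png",a)
cv2.imwrite("pics/w7c.png",cv2.resize(a[100:340,180:500],(800,600),interpolation=2))
E
```

```text
11.45 [562.18143005 213.96639415 168.02075119]
```

View pics/w7c.png

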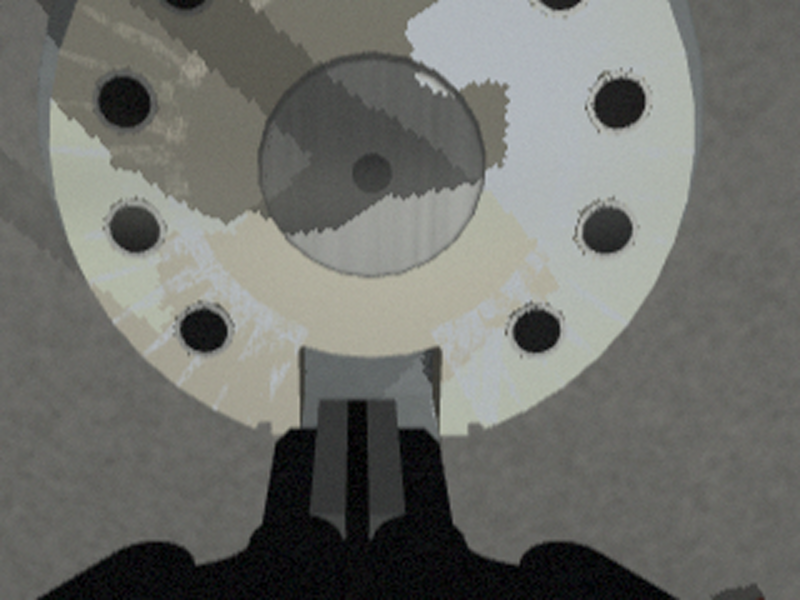

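```bash
python3 - <<'E'
from h import *
T=np.load("T7.npy");f=lambda x,y:(180+x*.4,100+y*.4)
g=lambda pts,z:ray("wrist",[f(*p) for p in pts],z,T)[:,:2]
C=g([(372,173)],58)[0];print(C)
for n,p in dict(inner=[(301,348),(441,349)],ticks=[(264,428),(475,430)],holes=[(204,330),(536,330)]).items():
    v=g(p,50).mean(0)-C;print(n,np.hypot(*v),np.degrees(np.arctan2(v[1],v[0])))
E
```

```text
[548.16773516 229.9086353 ]
inner 61.928837562710186 -33.86877621408206
ticks 92.33959338287983 -34.13084587239378
holes 55.208373522858174 -34.24533963804628
```

Request:
{"name": "apply_moves", "arguments": {
  "deltas": "0 -20 45 0 255;0 -40 90 0 255;0 -40 135 0 255;0 -40 180 0 255;30 -40 210 0 255;70 -40 220 0 255;115 -40 225 0 255;160 -40 225 0 255;205 -40 225 0 255;250 -40 225 0 255"
}}

```text
time: 12.5
ee_pos: [521.5, 547.1, 207.0]
orientation: [[0.562, 0.0, -0.827], [0.827, -0.001, 0.562], [-0.001, -1.0, -0.001]]
contact_force: [-0.3, -0.5, 0.0]
width: -0.0
```

```bash
python3 - <<'E'
from h import *
im=arm.get_image("top")[:,:,::-1].copy();cv2.imwrite("pics/t8.png",im);old=cv2.imread("pics/top0.png")
print(arm.sense()['time'],"other diff",cv2.absdiff(im,old)[160:280,375:500].mean())
m=(im.min(2)>110).astype(np.uint8);n,l,st,ce=cv2.connectedComponentsWithStats(m)
i=l[230,245] or l[232,180];print(st[i])
c=cv2.findContours((l==i).astype(np.uint8),0,cv2.CHAIN_APPROX_NONE)[0][0][:,0]
C=np.array([546.5,228.9]);V=ray("top",c,50)[:,:2]-C;a=np.degrees(np.arctan2(V[:,1],V[:,0]));r=np.hypot(*V.T)
k=(r<92)&(r>67)&(a>-60)&(a<-5)
A=V[k&(a>-34)];B=V[k&(a<-34)];v=(A.mean(0)+B.mean(0))/2;print(len(A),len(B),"notch",np.degrees(np.arctan2(v[1],v[0])),np.linalg.norm(A.mean(0)-B.mean(0)))
for I in(old,im):
    bk=(I.max(2)<60).astype(np.uint8);bk[:,:240]=0;bk[:,272:]=0;bk[:145]=0;bk[175:]=0
    p=max(cv2.findContours(bk,0,1)[0],key=cv2.contourArea);M=cv2.moments(p)
    q=ray("top",[(M['m10']/M['m00'],M['m01']/M['m00'])],25)[0,:2]-C;print("ptr",cv2.contourArea(p),np.hypot(*q),np.degrees(np.arctan2(q[1],q[0])))
# wrist w5 pointer: tip and axis
I=cv2.imread("pics/w5.png");bk=(I.max(2)<45).astype(np.uint8);bk[:,:295]=0;bk[:,352:]=0;bk[85:]=0
p=max(cv2.findContours(bk,0,1)[0],key=cv2.contourArea);M=cv2.moments(p);W=np.array([548.1,229.9])
for z in[25]:
    q=ray("wrist",[(M['m10']/M['m00'],M['m01']/M['m00'])],z,np.load("T5.npy"))[0,:2]-W;print("w5 ptr",cv2.contourArea(p),np.hypot(*q),np.degrees(np.arctan2(q[1],q[0])))
E
```

```text
12.55 other diff 1.8477777777777777
[  134    87   138   192 12544]
0 0 notch nan nan
ptr 210.5 133.09849826470244 -34.84594788071396
ptr 212.5 133.0934162653166 -34.828201319154964
w5 ptr 1471.5 133.61670707924785 -33.93174908305718<stdin>:9: RuntimeWarning: Mean of empty slice.
  ret = um.true_divide(
```

```bash
python3 - <<'E'
from h import *
im=cv2.imread("pics/t8.png");C=np.array([546.5,228.9])
for th in(140,150,160):
    m=(im.min(2)>th).astype(np.uint8)
    c=np.vstack([x[:,0] for x in cv2.findContours(m,0,cv2.CHAIN_APPROX_NONE)[0] if cv2.contourArea(x)>1000])
    V=ray("top",c,50)[:,:2]-C;a=np.degrees(np.arctan2(V[:,1],V[:,0]));r=np.hypot(*V.T)
    k=(r<92)&(r>67)&(a>-60)&(a<-5);A=V[k&(a>-34)];B=V[k&(a<-34)]
    if len(A) and len(B): v=(A.mean(0)+B.mean(0))/2;print(th,len(A),len(B),np.degrees(np.arctan2(v[1],v[0])),np.linalg.norm(A.mean(0)-B.mean(0)))
E
```

```text
140 11 11 -33.71429635476834 48.85984213918007
150 11 12 -33.928229306362944 49.97068568417915
160 11 12 -34.007776653542095 51.01247794704001
```

```bash
python3 -c "
from bench import arm
print(arm.finish_job())"
```

```text
the job is handed in; nothing more can be done
None
```

I turned the notched carousel about 56° clockwise, seen from above, so its notch faces its pointer. I then pulled the gripper clear and handed the job in at about 12.6 s, with nothing touching the robot.

- **Alignment:** the wrist camera puts the notch at about -34.1° and the pointer at -33.9°. The top camera puts them at -33.9° and -34.8°. The two views disagree slightly, so any remaining error is about 1° at most.
- **Other carousel:** it looks the same in the top view as at the start (mean pixel change 1.8 out of 255). The gripper never went near it.
- **What went wrong on the way:**
    - **First push missed:** it passed above the disc without turning it. Both the side and wrist views showed the closed fingertips ending about 15 mm behind the TCP, while the stated value is 19 mm ahead of it. I worked lower by that amount, and measured wrist forces stayed under about 3 N.
    - **Second push fell short:** it stopped about 2.4° short, so I finished with a small third push.
    - **Final top-view check:** on the first try the notch did not separate from the base. It worked after I raised the brightness threshold.

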